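# Clamp a drawer front in the bench jig by pushing

### The arm

A 7-joint arm with a two-finger parallel gripper is mounted at the origin on the work surface. World frame = base frame: x ahead of the robot, y to its left, z up, the work surface at z = 0. Lengths are in m, angles in rad, forces in N, time in s.
With the tool pointing down it reaches from about 0.35 to 0.9 m from the base axis. Payload 19.9 kg.
Tool frame: the origin (TCP) lies at the very end of the fingers, on their centre line; the grasp point (between the pads) lies 19 mm behind it; z points along the fingers, y is the direction in which the jaws open and shut (so a half turn about z gives the same grasp; the last joint's range is limited). The gripper opens to 85 mm and grips with 20 to 120 N. Pads are 22 mm wide; open, the fingers measure 114 mm over their backs; the gripper's body (76 mm by 85 mm) begins 54 mm behind the grasp point. The pads swing forward as they close: fully open they stand 13 mm farther back than shut.
Start: joints at [1.062, 0.417, -0.01, 1.614, 0.005, 1.111, -0.053], TCP at [0.282, -0.558, 0.231] pointing down, gripper open.
Joint ranges: [-2.81, 2.81], [-0.39, 2.02], [-1.27, 1.25], [0.06, 2.57], [-1.19, 4.33], [0.19, 2], [-2.82, 2.82]. Speed limits (rad/s): [1.89, 1.89, 2.39, 2.39, 3.01, 3.01, 3.01].

### API

Orientations are given as a unit quaternion [x, y, z, w].
In Python, from plant import get_state, cams, job, finder gives the robot as it stands.
- The arm moves only by the tool carry_out, never from a script. Its argument "increments" is text: rows parted by semicolons, each of 7 numbers parted by spaces: the shift along the tool's x, y, z in mm, then the turn, a rotation vector about the tool's x, y, z in rad, then the opening, from 0 (shut) to 1 (fully open). In form: tx ty tz rx ry rz claw; .... A call has 1 to 12 rows; each row shifts and turns the commanded pose from where the row before left it, along the tool's axes as they then stand; what a row does not reach is not made up. A row lasts 1/10 s, in which the tool goes at most 50 mm and 8.59 degrees, less where a joint would pass 70% of its speed; a pose out of reach is approached as far as the arm can. A call with a gripper value outside its range is refused whole. The fingers move at their own pace and stop on an object; "newtons" is the grip in N (left out, the last holds). Time passes only in rows, so rows that do not move let the fingers close. It gives the time, the measured TCP pose, the force and the opening at its end, in the units of the state.
- get_state(): the state, without advancing time (a new reading comes with each control period).
- cams.grab_frame(name): name is "side" or "top"; returns a dict with "color" (400x640x3 uint8, red, green, blue), "K" (3x3 intrinsics, pixels), "world_to_cam" (4x4, takes a point from world to camera coordinates). Camera axes: x right, y up, looking along -z (the intrinsics and any distortion apply to the point x, -y, -z); pixel columns grow to the right and rows downward; lengths in m; the calibration is good to about 2 mm. A picture is of the moment at which its call begins. There is no depth.
- job.close_job(): hands the job in, once; it reports no verdict.
Trained networks look in a picture, given as the dict that the camera call returned (one of the last four; its "shot" number tells which), for a name from the list of things; names that differ only in an ending like _2 or _b are one class to them, and where a whole thing is asked for, a point or a joint stands for the part that bears it (a point fixed in the world has none). Each returns a list of dicts, best first, with "p" (0 to 1); they miss things now and then, are a little off and sometimes report something else, mostly with a low value. They report only what shows in the picture. A call takes as long as a camera call. They do not tell look-alikes from the thing itself.
- finder.regions_of(label, picture): "pixels" (400x640 bool, what is visible of it) and "rect" ([left, top, width, height] in pixels, round what is visible of it).
- finder.spot_point(label, picture): "at" ([column, row] in pixels: a listed point, or the origin of a listed thing).
The state is a dict: "t": time; "qpos": joint angles; "dq": joint speeds; "tau": joint torques, N m; "eef_pos": TCP position; "tcp_rot": TCP orientation; "wrist_force": force on the tool from outside, world axes, zero at the start; "torque": the same for the moment, N m; "finger_gap": finger opening in m.
Only numpy, scipy, OpenCV 4.12 (cv2) and the standard library are available. Lean on these libraries where they do the work, as an engineer would, in place of code of your own. Each camera call takes 0.05 s, during which the arm holds its last target.

### The job

Clamp the dark drawer front in the bench jig ready for sanding: without picking it up, push it flat along the bench up to the long fence and along the fence until its short end is home against the end stop, then push the cam's lever round until the cam bears firmly on the board's near edge and holds it there. Nothing is to be gripped or lifted; leave the other things on the bench where they are, and finish with your hand clear.

Things in the scene. Friction and masses are not known exactly. Their poses are not given: they have to be found in the camera images.
- drawer_front: the dark wooden drawer front to be clamped: a plain board lying flat on the bench, 90 mm (its x) x 180 mm (its y) x 20 mm thick, about 0.2 to 0.3 kg, with a small dark knob mark in the middle of the upper face. Origin: centre of its underside.
- jig: the holding jig: two pale battens fixed to the bench, 28 mm high, 36 mm wide, forming an inner corner. Origin: that corner at bench height. Fence: its working face is the plane x = 0, from y = 0 to y = +424 mm (batten on the +x side). End stop: its face is the plane y = 0, from x = 0 to -105 mm (batten on the -y side). The board belongs at x < 0, y > 0, long edge on the fence, short end on the stop.
- cam_pivot (a point): pivot bolt (vertical) of the cam clamp, fixed at x = -124, y = +90 mm in the jig's frame, 12 mm above the bench. The cam is a plywood disc of 30 mm radius, 10 mm off the pivot, in one piece with a straight lever 22 mm wide reaching 125 mm from the pivot. Both span heights 3 to 21 mm; the bolt head reaches 29 mm. Fully open, the cam clears a 90 mm board on the fence by 14 mm.
- lever_end (a point): centre of the rounded free end (11 mm radius) of the cam's lever, at mid-thickness 12 mm above the bench, 114 mm from the pivot; moves with the lever.
- cam (a joint): turn of the cam lever, rad. 0 = open: lever 212 degrees counter-clockwise from the jig's +x (away from the fence, towards the end stop's side). Grows clockwise seen from above, through the jig's -x direction. On a 90 mm board at the fence the cam first bears at about 1.75, then tightens; end of travel 2.1. Stiff pivot (2 N at the lever's end), stays where left; 5 to 10 N there makes it tight.
- long_spindle: bystander, loose, to be left alone: dark turned spindle lying, 210 x 26 x 26 mm with square ends; origin at the centre of its underside
- short_spindle: bystander, loose, to be left alone: dark turned spindle lying, 120 x 26 x 26 mm with square ends; origin at the centre of its underside
- sanding_block: bystander, loose, to be left alone: cork sanding block, 58 x 105 x 32 mm; origin at the centre of its underside
- offcut: bystander, loose, to be left alone: brown wood offcut, 55 x 75 x 18 mm; origin at the centre of its underside
- wax_tin: bystander, loose, to be left alone: round metal tin of wax, 77 mm across, 42 mm high; origin at the centre of its underside
- brush: bystander, loose, to be left alone: flat brush lying, about 180 mm long, 42 mm wide, 15 mm high; origin at the handle's end next to the ferrule, bristles along +x
- mallet: bystander, loose, to be left alone: wooden mallet lying, head 62 x 120 mm, 85 mm high, handle 255 mm long along its -x; origin under the head's centre
- sander: bystander, loose, to be left alone: round electric disc sander standing on its 125 mm pad, 131 mm high, dust box on its +x side reaching 205 mm from the origin; origin at the centre of the pad's underside
There are look-alikes about, which are no part of the job. Leave any purple look-alike of the drawer_front alone.

How it is judged:
By the outcome, as a careful person would: the job done as asked, in the order asked, and still so for the second after the job is handed in, with the robot touching nothing.
It also fails if it takes over 69 s, if anything falls off the work surface, if the arm or the gripper's body presses on something with over 40 N, if the wrist force passes 120 N, or if a joint passes its speed limit or range.

## Working session

There is one attempt and no reset: what is moved stays moved. The work goes in short steps, Python scripts to look and compute and a tool call to move; the robot and the scene stay as the last step left them, time stands still between calls to the robot, and variables do not carry over. Pictures are saved under pics/ and viewed, and the job is handed in when it is done.

Besides the shell and the picture viewer there is one more tool, called after "Call:" as a command line: name --argument value ..., lists and objects as JSON in quotes. carry_out: Moves the arm, as the interface text tells. Its arguments: {"type":"object","properties":{"increments":{"type":"string"},"newtons":{"type":"number"}},"required":["increments"]}

```bash
ls; mkdir -p pics
python3 - <<'E'
from plant import get_state,cams,job,finder
import cv2,numpy as np
s=get_state();print({k:np.round(v,3).tolist() for k,v in s.items()})
for n in("top","side"):
    f=cams.grab_frame(n);cv2.imwrite(f"pics/{n}0.png",f["color"][...,::-1]);print(n,f["K"].tolist(),f["world_to_cam"].round(4).tolist(),[k for k in f])
    for l in("drawer_front","jig","cam_pivot","lever_end"):
        for r in finder.spot_point(l,f): print(l,np.round(r["at"],1),round(r["p"],2))
E
```

```text
pics
{'t': 0.0, 'qpos': [1.061, 0.418, -0.01, 1.614, 0.005, 1.111, -0.053], 'dq': [-0.001, -0.001, 0.001, -0.001, 0.0, -0.001, 0.001], 'tau': [-0.001, -86.444, 0.679, -43.49, 0.019, 0.007, -0.0], 'eef_pos': [0.282, -0.558, 0.231], 'tcp_rot': [0.973, 0.232, -0.0, -0.001], 'wrist_force': [-0.3, -0.457, 0.648], 'torque': [-0.016, -0.005, -0.067], 'finger_gap': 0.085}
top [[410.6925734802397, 0.0, 320.4833189115877], [0.0, 410.6925734802397, 199.84606800737487], [0.0, 0.0, 1.0]] [[0.0245, -0.9997, -0.0008, -0.0348], [0.9945, 0.0243, 0.1015, -0.5332], [-0.1014, -0.0032, 0.9948, -1.3046], [0.0, 0.0, 0.0, 1.0]] ['color', 'K', 'world_to_cam', 'shot']
drawer_front [278.  194.4] 0.71
drawer_front [198.8 292. ] 0.59
jig [354.4 151.8] 0.7
cam_pivot [330.7 189.2] 0.92
lever_end [342.9 221.1] 0.71
side [[439.06828011454905, 0.0, 316.1460690020318], [0.0, 439.06828011454905, 203.080279819811], [0.0, 0.0, 1.0]] [[-0.9746, -0.2239, 0.0003, 0.5007], [0.1182, -0.5134, 0.85, -0.1071], [-0.1901, 0.8285, 0.5268, -1.468], [0.0, 0.0, 0.0, 1.0]] ['color', 'K', 'world_to_cam', 'shot']
drawer_front [387.5 300.4] 0.9
drawer_front [295.7 233.7] 0.76
drawer_front [345.4 263. ] 0.67
jig [275.1 194.4] 0.72
cam_pivot [304.4 205.4] 0.71
cam_pivot [242.7 195. ] 0.17
lever_end [334.5 202.1] 0.81
```

View pics/top0.png

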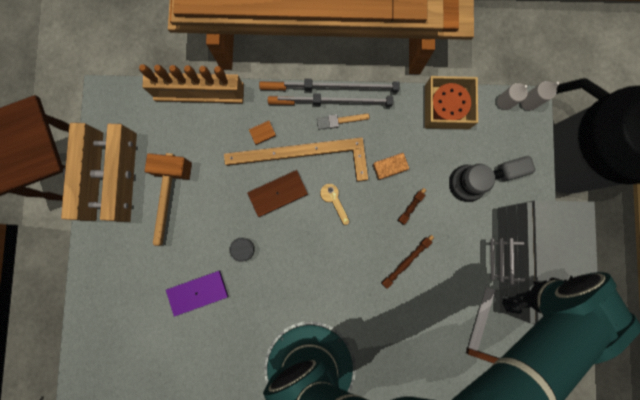

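View pics/side0.png

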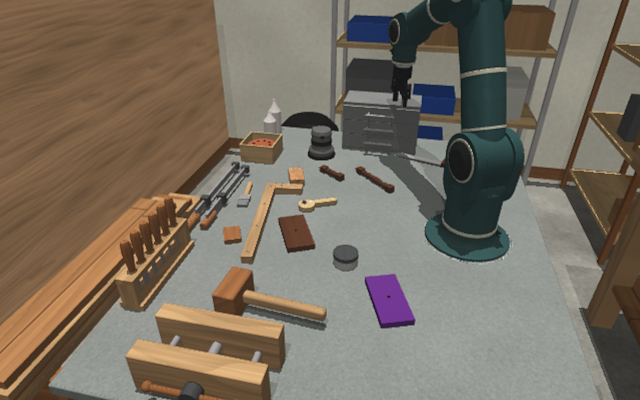

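The top view shows the brown board at (278,194), the jig fence from (225,159) to (355,147), its stop down to (362,180), and the cam at (331,190). Candidates for the drawer front are the brown board (278,194) and the purple look-alike (197,293). By the description I choose the brown one, and will check it in a close crop.

```bash
cat > h.py <<'E'
import numpy as np,cv2
from plant import get_state,cams,job,finder
def ray(f,uv,z):
    T=f["world_to_cam"];R=T[:3,:3];t=T[:3,3];K=f["K"]
    d=np.linalg.inv(K)@np.array([uv[0],uv[1],1.]);d=R.T@(d*[1,-1,-1]);c=-R.T@t
    return (c+d*(z-c[2])/d[2])
def proj(f,p):
    T=f["world_to_cam"];c=T[:3,:3]@np.asarray(p,float)+T[:3,3];q=f["K"]@(c*[1,-1,-1]);return q[:2]/q[2]
def crop(f,x,y,w,h,s,name):
    im=f["color"][y:y+h,x:x+w,::-1];cv2.imwrite(name,cv2.resize(im,None,fx=s,fy=s,interpolation=cv2.INTER_CUBIC))
E
python3 - <<'E'
from h import *
f=cams.grab_frame("top");crop(f,215,110,190,140,4,"pics/c1.png")
np.set_printoptions(precision=4,suppress=True)
def rect(l,z):
    for r in finder.regions_of(l,f):
        c=max(cv2.findContours(r["pixels"].astype('uint8'),cv2.RETR_EXTERNAL,cv2.CHAIN_APPROX_NONE)[0],key=len)[:,0]
        P=np.array([ray(f,u,z)[:2] for u in c])*1000
        rr=cv2.minAreaRect(P.astype('float32'));print(l,round(r["p"],2),r["rect"],rr,cv2.boxPoints(rr).round().tolist())
for l,z in(("drawer_front",.02),("jig",.028),("cam",.012),("long_spindle",.013),("short_spindle",.013),("wax_tin",.042),("sanding_block",.03),("offcut",.018),("brush",.01)): rect(l,z)
for l,z in(("cam_pivot",.029),("cam_pivot",.012),("lever_end",.012),("jig",0)):
    for r in finder.spot_point(l,f): print(l,r["p"],ray(f,r["at"],z))
E
```

```text
drawer_front 0.84 [167.8, 271.1, 59.1, 43.2] ((227.49288940429688, 365.6796875), (90.57511138916016, 184.20455932617188), 20.749191284179688) [[153.0, 436.0], [218.0, 264.0], [302.0, 296.0], [237.0, 468.0]]
drawer_front 0.67 [381.8, 235.8, 51.6, 52.1] ((346.9700927734375, -307.005126953125), (26.94808006286621, 221.6686248779297), 45.483154296875) [[258.0, -239.0], [417.0, -394.0], [435.0, -375.0], [277.0, -220.0]]
drawer_front 0.41 [318.5, 186.0, 30.5, 38.8] ((520.8724365234375, -63.87896728515625), (144.12469482421875, 57.0040283203125), 21.184669494628906) [[443.0, -63.0], [464.0, -116.0], [598.0, -64.0], [578.0, -11.0]]
jig 0.79 [225.2, 135.7, 143.2, 90.0] ((641.91748046875, 62.61515808105469), (145.85214233398438, 460.0831298828125), 8.155035018920898) [[537.0, 280.0], [602.0, -175.0], [747.0, -155.0], [681.0, 301.0]]
cam 0.84 [321.9, 184.4, 31.3, 40.8] ((520.55810546875, -65.33113861083984), (141.38424682617188, 58.238468170166016), 20.13734245300293) [[444.0, -62.0], [464.0, -117.0], [597.0, -68.0], [577.0, -14.0]]
long_spindle 0.79 [380.7, 236.7, 52.5, 51.9] ((347.52935791015
[... 829 characters left out ...]
, 25.5] ((651.400390625, -248.37612915039062), (60.69412612915039, 112.75859069824219), 20.754043579101562) [[603.0, -206.0], [643.0, -312.0], [700.0, -290.0], [660.0, -185.0]]
offcut 0.62 [249.8, 122.3, 25.4, 23.2] ((756.46337890625, 177.35076904296875), (62.190494537353516, 79.06316375732422), 26.023094177246094) [[711.0, 199.0], [746.0, 128.0], [802.0, 155.0], [767.0, 227.0]]
brush 0.8 [315.6, 110.1, 53.6, 19.5] ((806.5540771484375, -89.6701889038086), (48.50300216674805, 180.42593383789062), 7.231457233428955) [[771.0, -3.0], [794.0, -182.0], [842.0, -176.0], [819.0, 3.0]]
cam_pivot 0.64 [ 0.5588 -0.0579  0.029 ]
cam_pivot 0.64 [ 0.5609 -0.0583  0.012 ]
jig 0.55 [ 0.7102 -0.1291  0.    ]
```

View pics/c1.png

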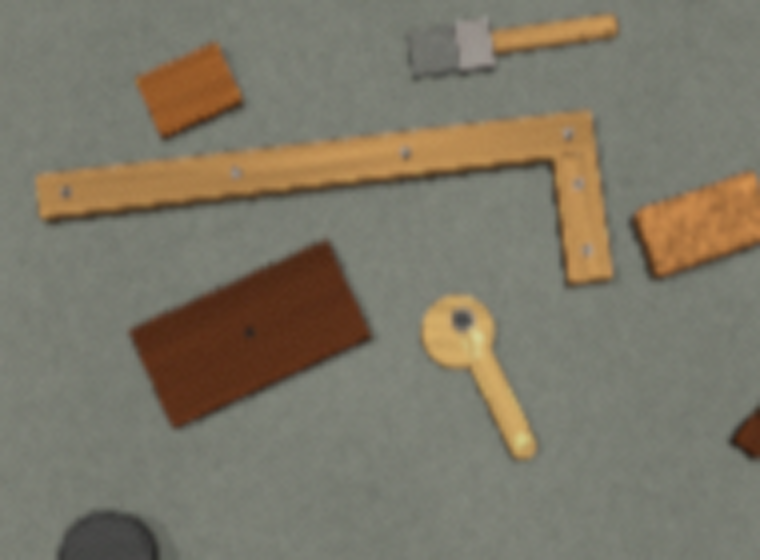

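The crop confirms it: a brown plain board with a dark knob mark at crop (249,332), i.e. pixel (277,193). The cam's bolt is at crop (462,318). Next I measure the jig, board and cam precisely from edges.

```bash
cat >> h.py <<'E'
np.set_printoptions(precision=4,suppress=True)
def board(f):
    im=cv2.cvtColor(f["color"],cv2.COLOR_RGB2HSV);c=f["color"].astype(int)
    m=((c[...,0]-c[...,2]>25)&(c[...,0]<130)&(c[...,1]<75)).astype('uint8')
    n,l,st,ce=cv2.connectedComponentsWithStats(m)
    out=[]
    for i in range(1,n):
        if st[i,4]>600 and 100<ce[i][1]<300 and 200<ce[i][0]<420:
            cn=max(cv2.findContours((l==i).astype('uint8'),cv2.RETR_EXTERNAL,cv2.CHAIN_APPROX_NONE)[0],key=len)[:,0]
            P=np.array([ray(f,u,.02)[:2] for u in cn])*1000
            r=cv2.minAreaRect(P.astype('float32'));M=cv2.moments((l==i).astype('uint8'),True)
            out.append((st[i,4],ray(f,(M['m10']/M['m00'],M['m01']/M['m00']),.02)[:2]*1000,r,cv2.boxPoints(r).round(1).tolist()))
    return out
E
python3 - <<'E'
from h import *
f=cams.grab_frame("top");g=cams.grab_frame("side")
for b in board(f):print(b)
crop(g,220,160,190,110,4,"pics/c2.png")
c=f["color"].astype(int);m=((c[...,0]-c[...,2]>40)&(c[...,0]>130)).astype('uint8')
n,l,st,ce=cv2.connectedComponentsWithStats(m)
for i in range(1,n):
    if st[i,4]>100 and 130<ce[i][1]<230 and 215<ce[i][0]<420: print(i,st[i],ce[i])
i=l[155,300];J=(l==i)
# inner fence edge: bottom edge per column 230..350 ; subpixel via gradient on gray
G=f["color"][...,0].astype(float)-f["color"][...,2]
pts=[]
for u in range(232,350):
    v=np.where(J[:,u])[0].max(); a=G[v-3:v+5,u]; hi,lo=a[0],a[-1]; th=(hi+lo)/2
    k=[j for j in range(7) if a[j]>=th>a[j+1]]
    if k:
        k=k[0];pts.append((u,v-3+k+(a[k]-th)/(a[k]-a[k+1])))
pts=np.array(pts);P=np.array([ray(f,p,.028)[:2]*1000 for p in pts])
L=cv2.fitLine(P.astype('float32'),cv2.DIST_HUBER,0,.01,.01).ravel();print("fence",L)
pts=[]
for v in range(156,178):
    u=np.where(J[v,340:])[0].min()+340; a=G[v,u-4:u+4]; th=(a[0]+a[-1])/2
    k=[j for j in range(7) if a[j]<th<=a[j+1]]
    if k: k=k[0];pts.append((u-4+k+(th-a[k])/(a[k+1]-a[k]),v))
Q=np.array([ray(f,p,.028)[:2]*1000 for p in pts])
S=cv2.fitLine(Q.astype('float32'),cv2.DIST_HUBER,0,.01,.01).ravel();print("stop",S)
d=L[:2];e=S[:2];t=np.linalg.solve(np.c_[d,-e],S[2:]-L[2:]);c0=L[2:]+t[0]*d
d=d*np.sign(d[1]);print("corner",c0,"yaw of jig y",np.degrees(np.arctan2(-d[0],d[1])),"stop yaw",np.degrees(np.arctan2(e[1],e[0])))
x=np.array([d[1],-d[0]]);pv=c0-124*x+90*d;print("pivot pred",pv,"fence end",c0+424*d)
print("pivot px",proj(f,[*pv/1000,.029]),proj(g,[*pv/1000,.029]), "lever pred",(le:=pv+114*(x*np.cos(np.radians(212))+d*np.sin(np.radians(212)))),proj(f,[*le/1000,.021]),proj(g,[*le/1000,.021]))
print("corner side",proj(g,[*c0/1000,.028]),proj(g,[*(c0+424*d)/1000,.028]))
print(proj(g,[*board(f)[0][1]/1000,.02]))
E
```

```text
(np.int32(1481), array([553.101 , 120.3452]), ((553.4265747070312, 119.97215270996094), (89.30433654785156, 178.2608642578125), 26.48019790649414), [[473.70001220703125, 179.8000030517578], [553.2000122070312, 20.299999237060547], [633.0999755859375, 60.099998474121094], [553.7000122070312, 219.6999969482422]])
18 [249 121  26  22 346] [261.5434 131.4624]
21 [ 224  137  144   44 1851] [306.1723 152.8039]
23 [374 153  35  25 547] [391.1097 164.9013]
25 [320 184  29  41 447] [333.9799 200.5884]
fence [  0.1433  -0.9897 674.986   68.4185]
stop [   0.991     0.1339  635.1197 -132.6614]
corner [ 702.7859 -123.5177] yaw of jig y 8.241399 stop yaw 7.695706
pivot pred [567.1656 -52.2218] fence end [642.0081 296.1036]
pivot px [330.1212 189.8075] [305.0974 199.9654] lever pred [ 480.146  -125.8668] [352.1754 217.2852] [332.3374 194.5518]
corner side [275.4471 186.6635] [252.9985 255.7165]
[296.5518 229.0488]
```

View pics/c2.png

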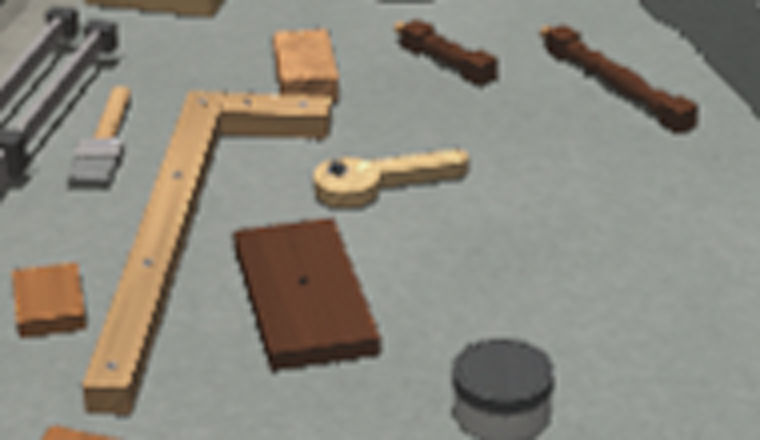

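Call:
carry_out --increments "0 0 0 0 0 0.109 1;0 0 0 0 0 0.109 1;0 0 0 0 0 0.108 1;18 -42 0 0 0 0 1;18 -42 0 0 0 0 1;18 -42 0 0 0 0 1;18 -42 0 0 0 0 1;18 -42 0 0 0 0 1;18 -42 0 0 0 0 1;18 -42 0 0 0 0 1;18 -42 0 0 0 0 1;18 -42 0 0 0 0 1"

```text
t: 2.5
eef_pos: [0.3889, -0.159, 0.2315]
tcp_rot: [0.997, 0.071, 0.0, 0.0]
wrist_force: [1.2, -0.2, 0.7]
finger_gap: 0.0856
```

```bash
cat >> h.py <<'E'
C0=np.array([702.8,-123.5]);TH=np.radians(8.1)
X=np.array([np.cos(TH),np.sin(TH)]);Y=np.array([-np.sin(TH),np.cos(TH)])
def tojig(p): p=np.asarray(p)[:2]-C0; return np.array([p@X,p@Y])
def st():
    s=get_state();from scipy.spatial.transform import Rotation as R
    m=R.from_quat(s["tcp_rot"]).as_matrix()
    F=s["wrist_force"];print("t",round(s["t"],2),"jig xy",tojig(s["eef_pos"]*1000).round(1),"z",round(s["eef_pos"][2]*1000,1),"xtool-jig deg",round(np.degrees(np.arctan2(m[1,0],m[0,0])-TH),2),"zt",m[:,2].round(3),"F jig",np.round([F[:2]@X,F[:2]@Y,F[2]],1),"gap",round(s["finger_gap"],3))
E
sed -i 's/s\["eef_pos"\]\*1000/np.array(s["eef_pos"])*1000/;s/F=s\["wrist_force"\]/F=np.array(s["wrist_force"])/' h.py
python3 -c "
from h import *
st()"
```

```text
t 2.5 jig xy [-315.7    9.1] z 231.5 xtool-jig deg 0.02 zt [ 0.001 -0.    -1.   ] F jig [ 1.2 -0.4  0.7] gap 0.086
```

Call:
carry_out --increments "18 -42 0 0 0 0 1;18 -42 0 0 0 0 1;18 -42 0 0 0 0 1;18 -42 0 0 0 0 1;18 -42 0 0 0 0 1;20 -43 0 0 0 0 1;0 0 45 0 0 0 1;0 0 45 0 0 0 1;0 0 45 0 0 0 1;0 0 45 0 0 0 1;0 0 31 0 0 0 1;0 0 0 0 0 0 1"

```text
t: 3.7
eef_pos: [0.4597, 0.105, 0.0173]
tcp_rot: [0.997, 0.071, -0.003, 0.0]
wrist_force: [0.1, 0.7, 0.9]
finger_gap: 0.0852
```

```bash
python3 -c "
from h import *
st()
g=cams.grab_frame('side');crop(g,230,160,160,130,5,'pics/c3.png')
"
```

```text
t 3.7 jig xy [-208.5  260.4] z 17.3 xtool-jig deg 0.05 zt [-0.006 -0.001 -1.   ] F jig [0.2 0.7 0.9] gap 0.085
```

View pics/c3.png

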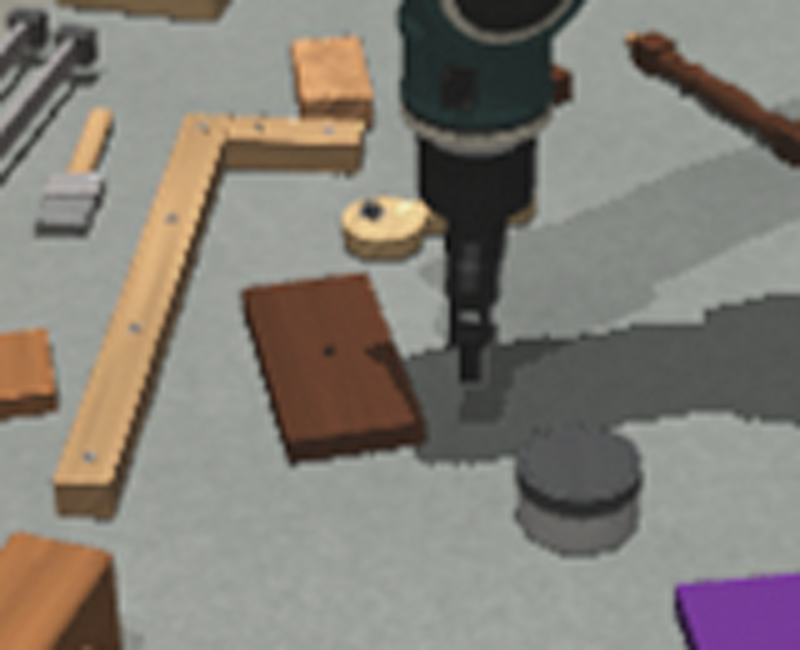

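The side view shows the open fingers at crop (470,380), clear in front of the board, with the wax tin clear too. I lower further and watch the force.

Call:
carry_out --increments "0 0 8 0 0 0 1;0 0 8 0 0 0 1;0 0 5 0 0 0 1;0 0 0 0 0 0 1"

```text
t: 4.15
eef_pos: [0.4619, 0.1052, -0.0008]
tcp_rot: [0.997, 0.071, 0.0, 0.0]
wrist_force: [0.9, -0.7, 1.1]
finger_gap: 0.0851
```

```bash
python3 -c "
from h import *
st()
g=cams.grab_frame('side');crop(g,270,190,80,70,8,'pics/c4.png')
"
```

```text
t 4.15 jig xy [-206.2  260.4] z -0.8 xtool-jig deg 0.02 zt [ 0. -0. -1.] F jig [ 0.8 -0.9  1.1] gap 0.085
```

View pics/c4.png

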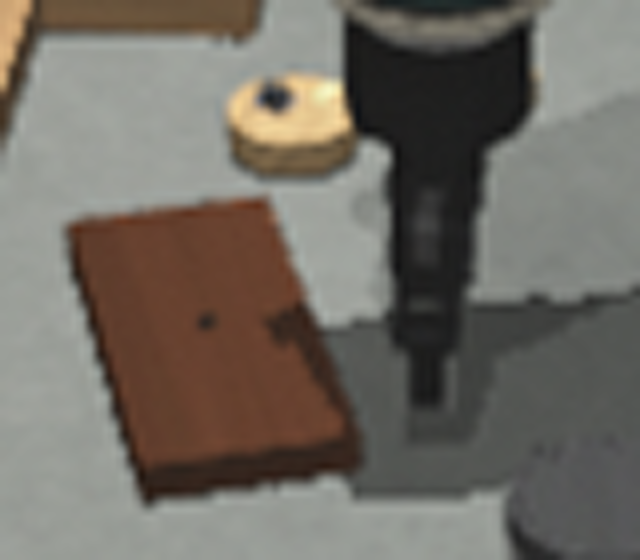

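Call:
carry_out --increments "0 0 5 0 0 0 1;6 0 0 0 0 0 1;7 0 0 0 0 0 1;7 0 0 0 0 0 1;7 0 0 0 0 0 1;7 0 0 0 0 0 1;7 0 0 0 0 0 1;7 0 0 0 0 0 1;7 0 0 0 0 0 1;7 0 0 0 0 0 1;7 0 0 0 0 0 1;0 0 0 0 0 0 1"

```text
t: 5.4
eef_pos: [0.5312, 0.1151, -0.0057]
tcp_rot: [0.997, 0.071, 0.0, -0.0]
wrist_force: [0.2, 0.3, 0.2]
finger_gap: 0.0852
```

```bash
python3 -c "
from h import *
st()
g=cams.grab_frame('side');crop(g,230,160,160,130,5,'pics/c5.png')
f=cams.grab_frame('top');crop(f,205,110,190,140,4,'pics/c6.png')
"
```

```text
t 5.4 jig xy [-136.2  260.4] z -5.7 xtool-jig deg 0.01 zt [ 0.001  0.    -1.   ] F jig [0.2 0.3 0.2] gap 0.085
```

View pics/c5.png

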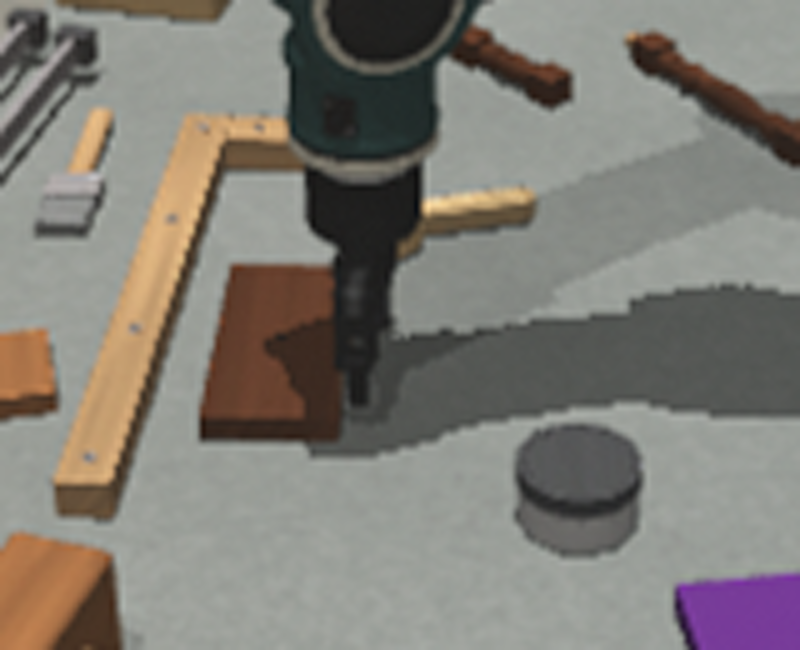

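View pics/c6.png

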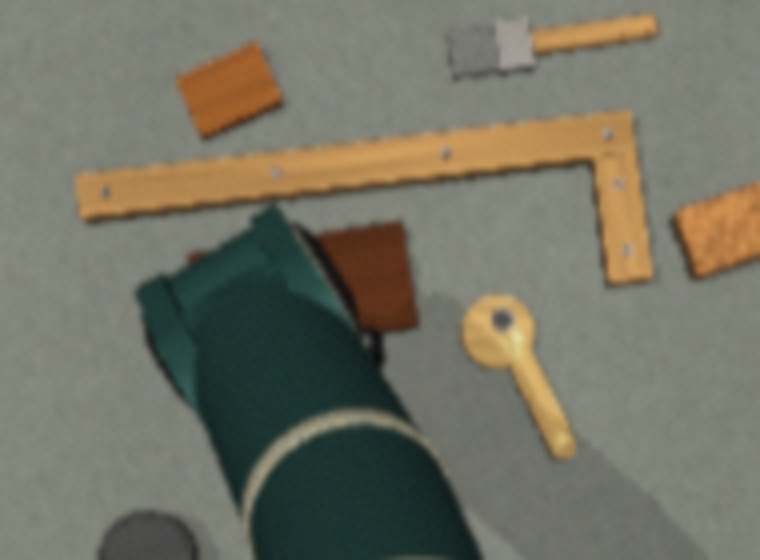

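The board has squared up against both fingers: its near edge runs at crop (365,335) to (415,325), and its far edge is parallel to the fence. I continue to the fence.

Call:
carry_out --increments "7 0 0 0 0 0 1;7 0 0 0 0 0 1;7 0 0 0 0 0 1;5 0 0 0 0 0 1;3 0 0 0 0 0 1;2 0 0 0 0 0 1;2 0 0 0 0 0 1;0 0 0 0 0 0 1"

```text
t: 6.3
eef_pos: [0.5632, 0.1198, -0.0057]
tcp_rot: [0.997, 0.071, 0.0, -0.0]
wrist_force: [-1.0, -0.3, 0.3]
finger_gap: 0.0854
```

```bash
python3 -c "
from h import *
st()
g=cams.grab_frame('side');crop(g,230,160,160,130,5,'pics/c7.png')
"
```

```text
t 6.3 jig xy [-104.   260.5] z -5.7 xtool-jig deg 0.02 zt [ 0.  0. -1.] F jig [-1.  -0.1  0.3] gap 0.085
```

View pics/c7.png

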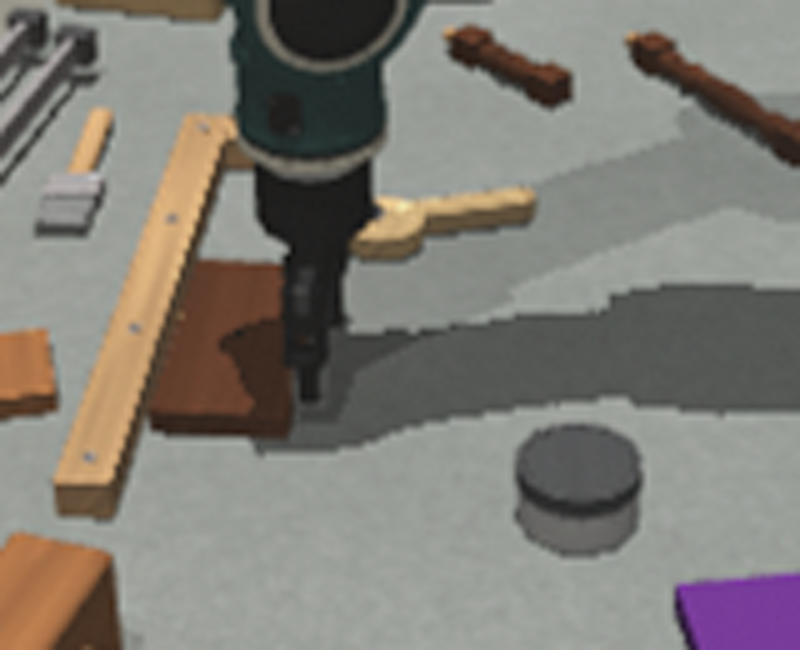

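Close to the fence, still a small gap at crop (150,405). I creep on in 1 mm steps.

Call:
carry_out --increments "1 0 0 0 0 0 1;1 0 0 0 0 0 1;1 0 0 0 0 0 1;1 0 0 0 0 0 1;0 0 0 0 0 0 1"

```text
t: 6.85
eef_pos: [0.567, 0.1203, -0.0057]
tcp_rot: [0.997, 0.071, 0.0, -0.0]
wrist_force: [-1.2, -0.4, 0.4]
finger_gap: 0.0855
```

Call:
carry_out --increments "1 0 0 0 0 0 1;1 0 0 0 0 0 1;1 0 0 0 0 0 1;0 0 0 0 0 0 1"

```text
t: 7.25
eef_pos: [0.5688, 0.1205, -0.0059]
tcp_rot: [0.997, 0.071, -0.001, 0.0]
wrist_force: [-9.8, -2.0, 7.8]
finger_gap: 0.0856
```

Call:
carry_out --increments "-2 0 0 0 0 0 1;-8 0 0 0 0 0 1;-20 0 0 0 0 0 1;0 0 -40 0 0 0 1;0 0 -40 0 0 0 1;0 -40 0 0 0 0 0.4;0 -40 0 0 0 0 0.4;0 -40 0 0 0 0 0.4;0 -40 0 0 0 0 0.4;0 0 0 0 0 0 0.4"

```text
t: 8.25
eef_pos: [0.5153, 0.2809, 0.0747]
tcp_rot: [0.997, 0.074, 0.0, -0.002]
wrist_force: [-0.2, -0.1, -0.3]
finger_gap: 0.034
```

```bash
python3 -c "
from h import *
st();print(np.array(get_state()['qpos']))
g=cams.grab_frame('side');crop(g,230,160,160,130,5,'pics/c8.png')
f=cams.grab_frame('top');crop(f,205,110,190,140,4,'pics/c9.png')
for b in board(f):print(b[0],tojig(b[1]),[tojig(q) for q in b[3]])
"
```

```text
t 8.25 jig xy [-128.6  426.7] z 74.7 xtool-jig deg 0.41 zt [ 0.     0.003 -1.   ] F jig [-0.2 -0.  -0.3] gap 0.034
[-0.2182  0.5796 -0.4324  1.8182  0.3185  0.8109 -2.2319]
1490 [-44.2699 246.7502] [array([-89.7054, 353.3649]), array([-89.8286, 157.3265]), array([  1.176 , 157.3036]), array([  1.2993, 353.342 ])]
```

View pics/c8.png

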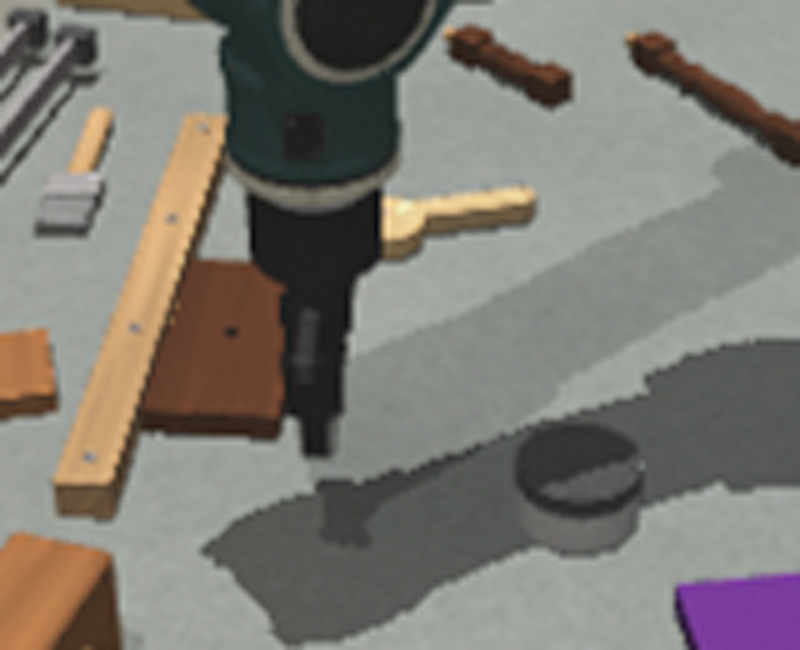

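View pics/c9.png

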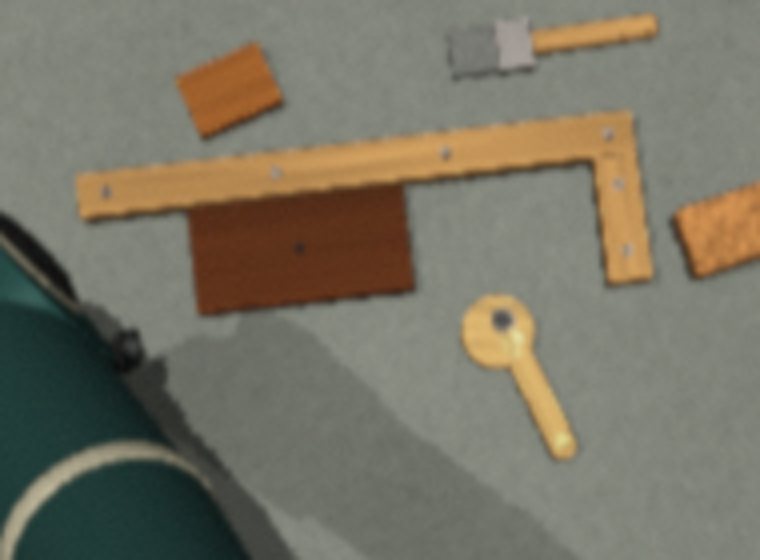

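The board lies flush on the fence (crop (190,205) to (405,185)), left end at jig y≈340. Now I turn the tool 90° so that two fingers bear square on the short end.

Call:
carry_out --increments "0 0 0 0 0 -0.143 0.4;0 0 0 0 0 -0.143 0.4;0 0 0 0 0 -0.143 0.4;0 0 0 0 0 -0.143 0.4;0 0 0 0 0 -0.143 0.4;0 0 0 0 0 -0.143 0.4;0 0 0 0 0 -0.143 0.4;0 0 0 0 0 -0.143 0.4;0 0 0 0 0 -0.143 0.4;0 0 0 0 0 -0.143 0.4;0 0 0 0 0 -0.141 0.4;0 0 0 0 0 0 0.4"

```text
t: 9.55
eef_pos: [0.5178, 0.2732, 0.0739]
tcp_rot: [0.655, 0.756, -0.0, -0.0]
wrist_force: [-0.6, -0.5, 0.0]
finger_gap: 0.0339
```

Call:
carry_out --increments "-20 28 0 0 0 0 0.4;-20 28 0 0 0 0 0.4;-17 28 0 0 0 0 0.4;0 0 40 0 0 0 0.4;0 0 22 0 0 0 0.4;0 0 0 0 0 0 0.4"

```text
t: 10.15
eef_pos: [0.6072, 0.2285, 0.0093]
tcp_rot: [0.657, 0.754, -0.002, -0.001]
wrist_force: [-0.8, -0.9, 0.4]
finger_gap: 0.0341
```

```bash
python3 -c "
from h import *
st();print(np.array(get_state()['qpos']))
g=cams.grab_frame('side');crop(g,230,160,160,130,5,'pics/c10.png')
"
```

```text
t 10.15 jig xy [-45.  361.9] z 9.3 xtool-jig deg 89.76 zt [-0.004 -0.002 -1.   ] F jig [-0.9 -0.8  0.4] gap 0.034
[ 0.0802  0.8516 -0.7068  1.6582  0.6756  0.8968 -0.7615]
```

View pics/c10.png

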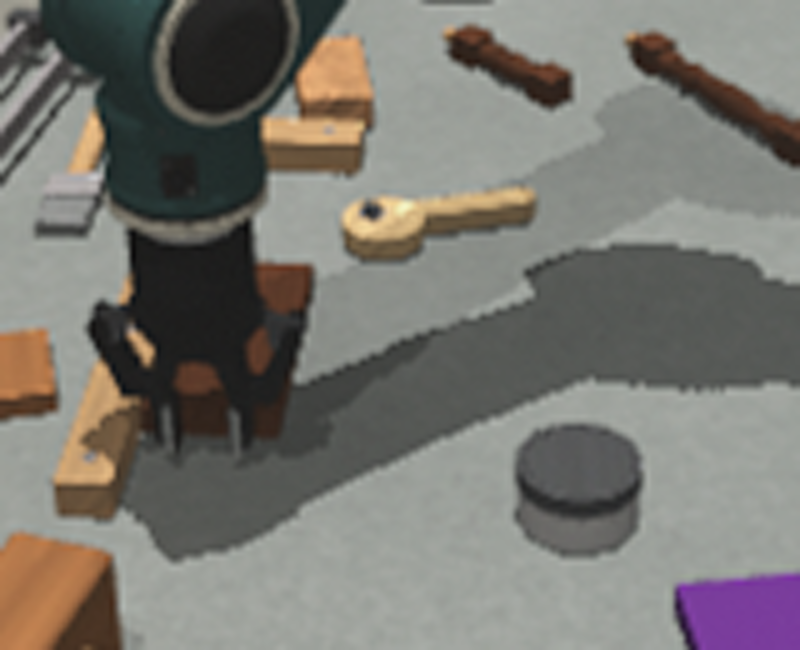

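Call:
carry_out --increments "0 0 4 0 0 0 0.4;-5 0 0 0 0 0 0.4;-5 0 0 0 0 0 0.4;-8 0 0 0 0 0 0.4;-8 0 0 0 0 0 0.4;-8 0 0 0 0 0 0.4;-8 0 0 0 0 0 0.4;-8 0 0 0 0 0 0.4;-8 0 0 0 0 0 0.4;-8 0 0 0 0 0 0.4;0 0 0 0 0 0 0.4"

```text
t: 11.3
eef_pos: [0.6184, 0.1632, 0.0081]
tcp_rot: [0.656, 0.755, -0.0, 0.0]
wrist_force: [0.5, 0.4, 0.2]
finger_gap: 0.0343
```

```bash
python3 -c "
from h import *
st()
g=cams.grab_frame('side');crop(g,230,160,160,130,5,'pics/c11.png')
f=cams.grab_frame('top');crop(f,205,110,190,140,4,'pics/c12.png')
"
```

```text
t 11.3 jig xy [-43.2 295.7] z 8.1 xtool-jig deg 89.94 zt [-0.    -0.001 -1.   ] F jig [0.5 0.4 0.2] gap 0.034
```

View pics/c11.png

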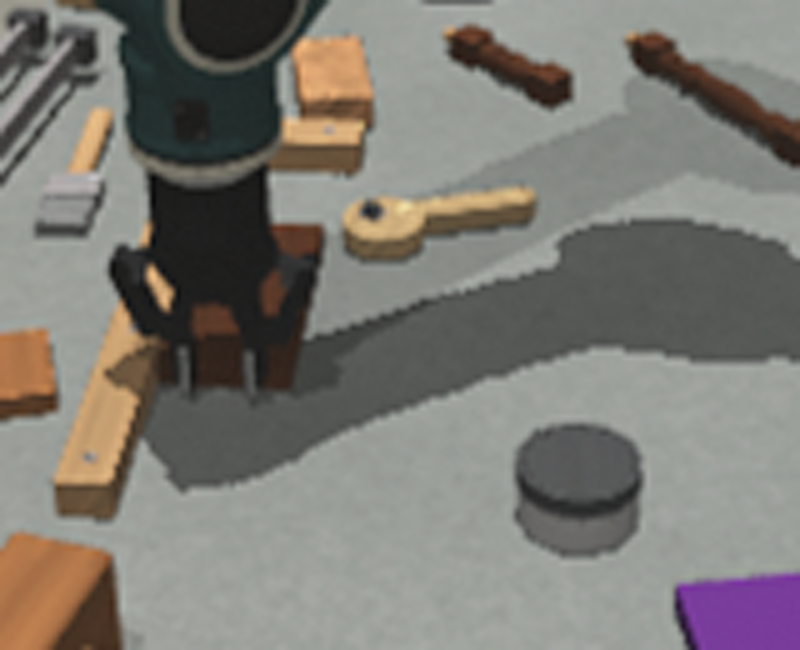

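View pics/c12.png

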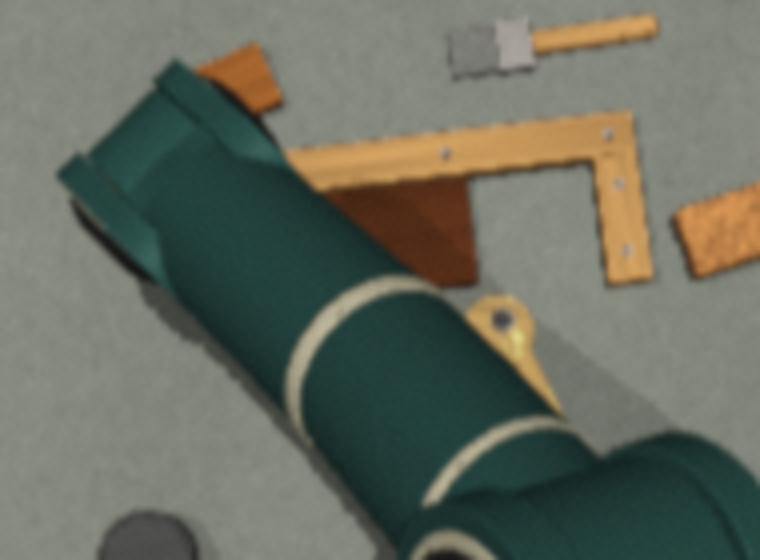

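It slides along the fence; the leading end at crop (470,180)-(478,285) clears the cam. On to the stop.

Call:
carry_out --increments "-8 0 0 0 0 0 0.4;-8 0 0 0 0 0 0.4;-8 0 0 0 0 0 0.4;-8 0 0 0 0 0 0.4;-8 0 0 0 0 0 0.4;-8 0 0 0 0 0 0.4;-8 0 0 0 0 0 0.4;-8 0 0 0 0 0 0.4;-8 0 0 0 0 0 0.4;-8 0 0 0 0 0 0.4;-8 0 0 0 0 0 0.4;0 0 0 0 0 0 0.4"

```text
t: 12.6
eef_pos: [0.6308, 0.0761, 0.0082]
tcp_rot: [0.656, 0.755, -0.0, 0.0]
wrist_force: [0.4, -0.4, -0.1]
finger_gap: 0.0347
```

```bash
python3 -c "
from h import *
st()
g=cams.grab_frame('side');crop(g,230,160,160,130,5,'pics/c13.png')
f=cams.grab_frame('top');crop(f,205,110,190,140,4,'pics/c14.png')
"
```

```text
t 12.6 jig xy [-43.2 207.8] z 8.2 xtool-jig deg 89.94 zt [-0.    -0.001 -1.   ] F jig [ 0.3 -0.4 -0.1] gap 0.035
```

View pics/c13.png

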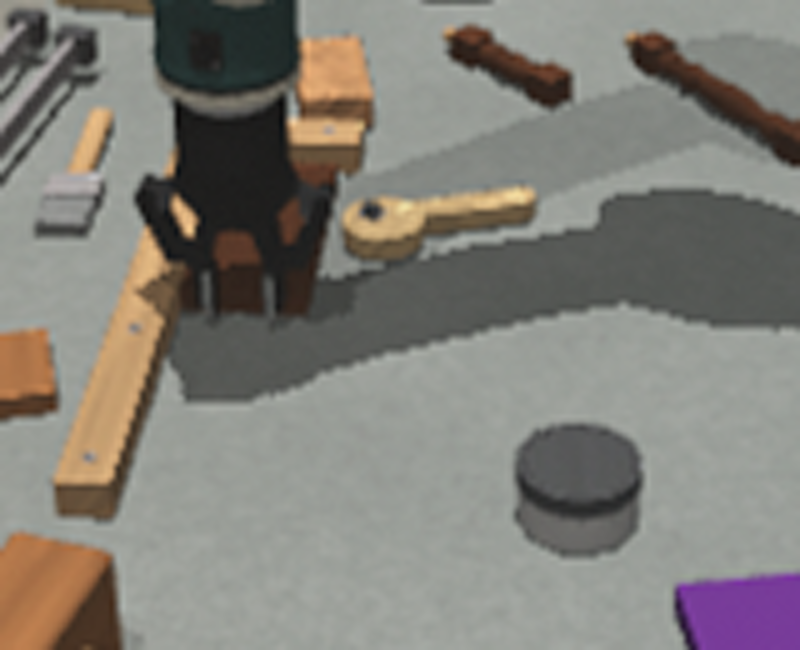

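View pics/c14.png

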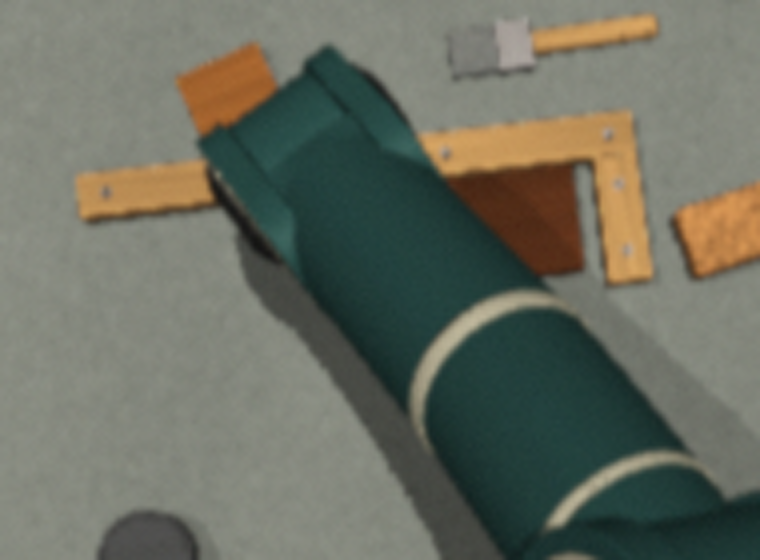

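Call:
carry_out --increments "-5 0 0 0 0 0 0.4;-4 0 0 0 0 0 0.4;-3 0 0 0 0 0 0.4;-1 0 0 0 0 0 0.4;-1 0 0 0 0 0 0.4;-1 0 0 0 0 0 0.4;0 0 0 0 0 0 0.4"

```text
t: 13.4
eef_pos: [0.6326, 0.063, 0.0083]
tcp_rot: [0.655, 0.756, -0.0, -0.0]
wrist_force: [0.0, 0.8, 1.5]
finger_gap: 0.0339
```

Call:
carry_out --increments "-1 0 0 0 0 0 0.4;-1 0 0 0 0 0 0.4;0 0 0 0 0 0 0.4"

```text
t: 13.7
eef_pos: [0.6329, 0.0609, 0.0083]
tcp_rot: [0.655, 0.755, -0.0, -0.0]
wrist_force: [-1.0, 0.2, 0.7]
finger_gap: 0.0343
```

Call:
carry_out --increments "-1 0 0 0 0 0 0.4;-1 0 0 0 0 0 0.4;0 0 0 0 0 0 0.4"

```text
t: 14.0
eef_pos: [0.6332, 0.059, 0.0083]
tcp_rot: [0.655, 0.755, 0.0, -0.0]
wrist_force: [-0.7, 2.3, 1.1]
finger_gap: 0.0338
```

```bash
python3 -c "
from h import *
st()
"
```

```text
t 14.0 jig xy [-43.2 190.5] z 8.3 xtool-jig deg 90.03 zt [-0.  0. -1.] F jig [-0.3  2.3  1.1] gap 0.034
```

Call:
carry_out --increments "-1 0 0 0 0 0 0.4;-1 0 0 0 0 0 0.4;0 0 0 0 0 0 0.4"

```text
t: 14.3
eef_pos: [0.633, 0.0588, 0.0083]
tcp_rot: [0.655, 0.756, 0.001, -0.001]
wrist_force: [-3.2, 8.8, -0.3]
finger_gap: 0.0343
```

Stop contact: 9 N and no further travel. I retract, lift, and look.

Call:
carry_out --increments "3 0 0 0 0 0 0.4;12 0 0 0 0 0 0.4;20 0 0 0 0 0 0.4;0 0 -40 0 0 0 0;0 0 -40 0 0 0 0;30 -40 0 0 0 0 0;0 -45 0 0 0 0 0;0 -45 0 0 0 0 0;0 -45 0 0 0 0 0;0 0 0 0 0 0 0"

```text
t: 15.3
eef_pos: [0.4457, 0.0957, 0.0877]
tcp_rot: [0.654, 0.756, -0.002, -0.0]
wrist_force: [1.6, 1.3, 0.5]
finger_gap: 0.0003
```

```bash
python3 -c "
from h import *
st()
g=cams.grab_frame('side');crop(g,230,160,160,130,5,'pics/c15.png')
f=cams.grab_frame('top');crop(f,265,110,140,130,5,'pics/c16.png')
for b in board(f):print(b[0],tojig(b[1]),[tojig(q) for q in b[3]])
"
```

```text
t 15.3 jig xy [-223.6  253.2] z 87.7 xtool-jig deg 90.15 zt [-0.003 -0.004 -1.   ] F jig [1.8 1.1 0.5] gap 0.0
1488 [-44.2693  89.7972] [array([-90.2228, 180.8164]), array([-89.5478,  -0.3865]), array([ 1.9092, -0.0697]), array([  1.2342, 181.1331])]
```

View pics/c15.png

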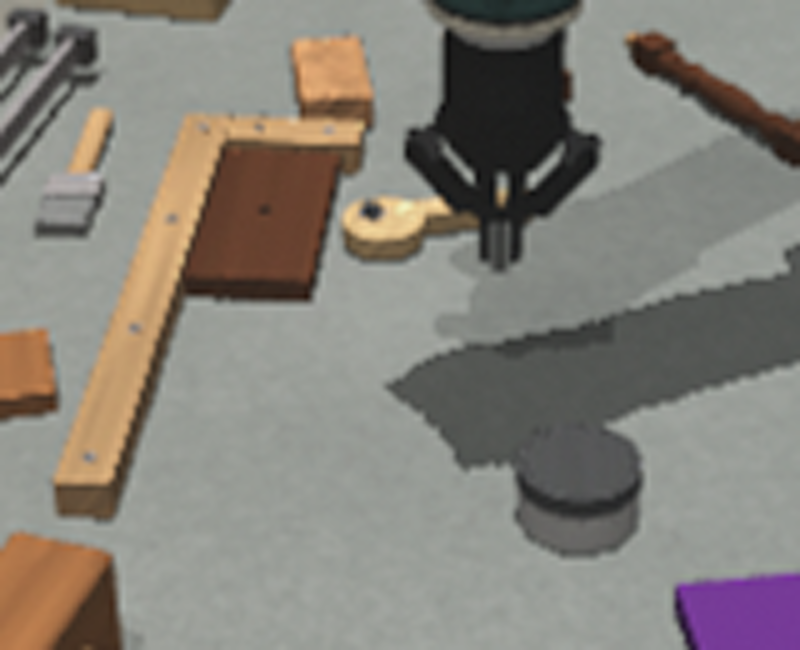

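View pics/c16.png

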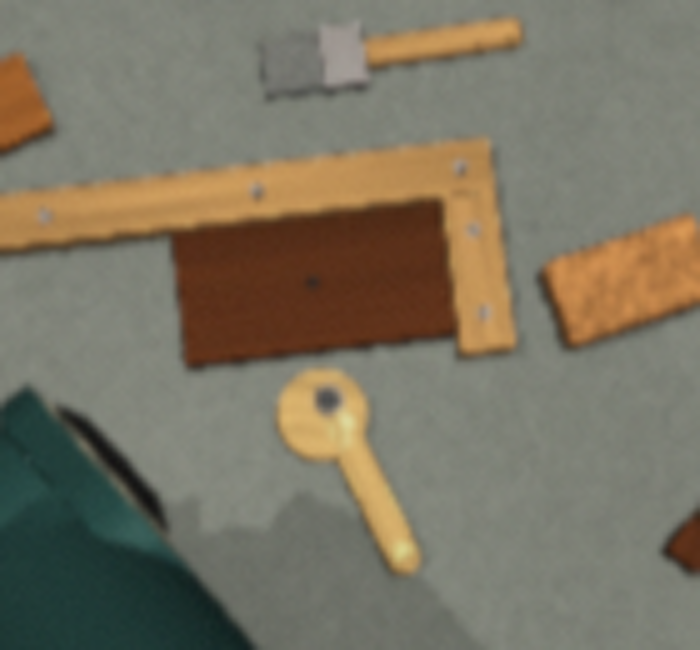

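The board is home in the corner: far edge on the fence, right end on the stop at crop (445,200)-(457,335). Now the lever: its end is at top pixel (345.6,221.1).

```bash
python3 -c "
from h import *
f=cams.grab_frame('top')
for uv,z in(((345.4,220.9),.021),((330.3,189.8),.029)):
    p=tojig(ray(f,uv,z)*1000);d=p-[-124,90];print(p,np.hypot(*d),np.degrees(np.arctan2(d[1],d[0]))%360)
for r in finder.spot_point('lever_end',f): p=tojig(ray(f,r['at'],.012)*1000);d=p-[-124,90];print(r['p'],p,np.hypot(*d),np.degrees(np.arctan2(d[1],d[0]))%360)
"
```

```text
[-229.8371   52.2909] 112.35419634282216 199.61065539470837
[-124.2813   89.0989] 0.9440271873055994 252.6627481667636
0.9 [-231.2397   64.4112] 110.25029946218116 193.42056331270808
```

Call:
carry_out --increments "-40 3 0 0 0 0 0;-40 3 0 0 0 0 0;-40 3 0 0 0 0 0;-40 3 0 0 0 0 0;-40 4 0 0 0 0 0;-35 4 0 0 0 0 0;0 0 30 0 0 0 0;0 0 30 0 0 0 0;0 0 15 0 0 0 0;0 0 0 0 0 0 0"

```text
t: 16.5
eef_pos: [0.5037, -0.1325, 0.0117]
tcp_rot: [0.655, 0.756, -0.0, -0.001]
wrist_force: [-0.1, -1.0, 0.3]
finger_gap: -0.0003
```

```bash
python3 -c "
from h import *
st()
g=cams.grab_frame('side');crop(g,250,150,160,110,5,'pics/c17.png')
P=np.array([-124,90]);s=get_state();c=tojig(np.array(s['eef_pos'])*1000)
A=np.radians(np.r_[np.arange(220,130,-6)])
W=[P+104*np.array([np.cos(a),np.sin(a)]) for a in A]
for a,w in zip(A,W):
    d=w-c;print(round(np.degrees(a)),'tx %.1f ty %.1f'%(d[1],d[0]));c=w
"
```

```text
t 16.5 jig xy [-198.3   19.2] z 11.7 xtool-jig deg 90.07 zt [-0.003  0.001 -1.   ] F jig [-0.2 -1.   0.3] gap -0.0
220 tx 4.1 ty -6.0
214 tx 8.7 ty -6.6
208 tx 9.3 ty -5.6
202 tx 9.9 ty -4.6
196 tx 10.3 ty -3.5
190 tx 10.6 ty -2.4
184 tx 10.8 ty -1.3
178 tx 10.9 ty -0.2
172 tx 10.8 ty 0.9
166 tx 10.7 ty 2.1
160 tx 10.4 ty 3.2
154 tx 10.0 ty 4.3
148 tx 9.5 ty 5.3
142 tx 8.9 ty 6.2
136 tx 8.2 ty 7.1
```

View pics/c17.png

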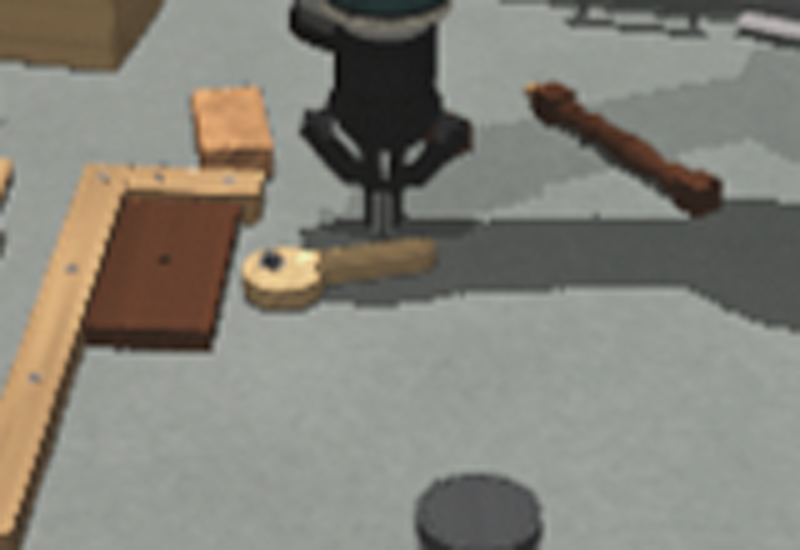

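The closed fingertip at crop (380,225) stands on the stop side of the lever. I sweep it round.

Call:
carry_out --increments "0 0 4 0 0 0 0;4 -6 0 0 0 0 0;8.7 -6.6 0 0 0 0 0;9.3 -5.6 0 0 0 0 0;9.9 -4.6 0 0 0 0 0;10.3 -3.5 0 0 0 0 0;10.6 -2.4 0 0 0 0 0;10.8 -1.3 0 0 0 0 0;0 0 0 0 0 0 0"

```text
t: 17.45
eef_pos: [0.465, -0.0727, 0.0094]
tcp_rot: [0.654, 0.756, 0.0, -0.0]
wrist_force: [-0.3, -0.2, 0.4]
finger_gap: 0.0004
```

```bash
python3 -c "
from h import *
st()
g=cams.grab_frame('side');crop(g,250,150,160,110,5,'pics/c18.png')
"
```

```text
t 17.45 jig xy [-228.3   83.8] z 9.4 xtool-jig deg 90.16 zt [-0.  0. -1.] F jig [-0.3 -0.1  0.4] gap 0.0
```

View pics/c18.png

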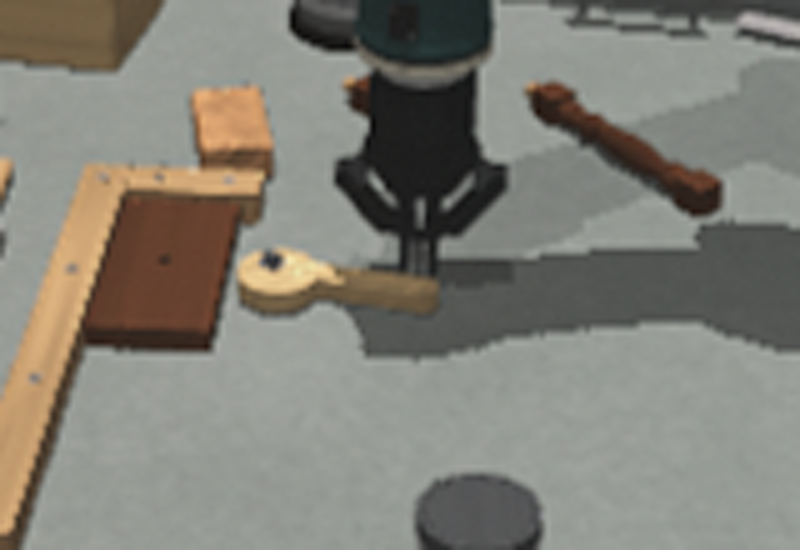

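The lever is turning, with the finger bearing near its end at crop (420,270).

Call:
carry_out --increments "10.9 0 0 0 0 0 0;10.8 1.2 0 0 0 0 0;10.7 2.3 0 0 0 0 0;10.4 3.4 0 0 0 0 0;10 4.4 0 0 0 0 0;9.5 5.3 0 0 0 0 0;8.9 6.2 0 0 0 0 0;8.2 7.1 0 0 0 0 0;0 0 0 0 0 0 0"

```text
t: 18.4
eef_pos: [0.4846, 0.0101, 0.0093]
tcp_rot: [0.655, 0.756, 0.001, -0.0]
wrist_force: [1.0, -0.4, -0.4]
finger_gap: 0.0002
```

```bash
python3 -c "
from h import *
st()
g=cams.grab_frame('side');crop(g,250,150,160,110,5,'pics/c19.png')
f=cams.grab_frame('top');crop(f,265,110,140,130,5,'pics/c20.png')
"
```

```text
t 18.4 jig xy [-197.3  163. ] z 9.3 xtool-jig deg 90.13 zt [ 0.     0.001 -1.   ] F jig [ 0.9 -0.6 -0.4] gap 0.0
```

View pics/c19.png

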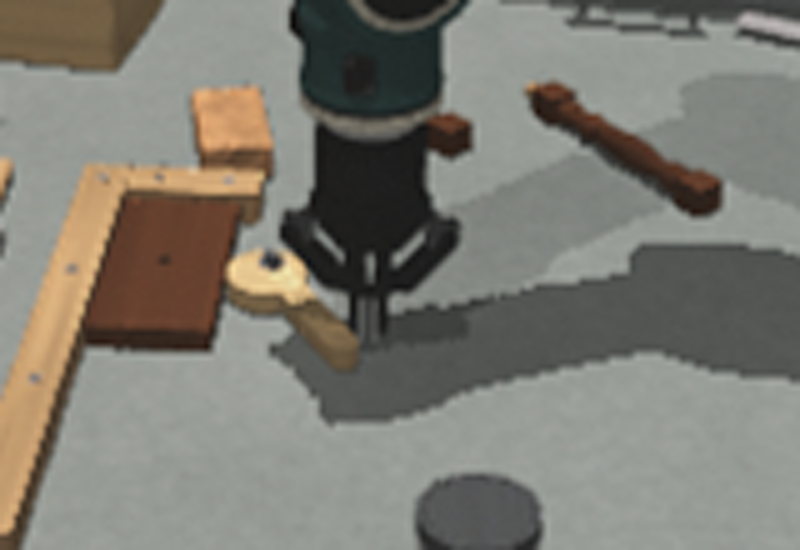

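View pics/c20.png

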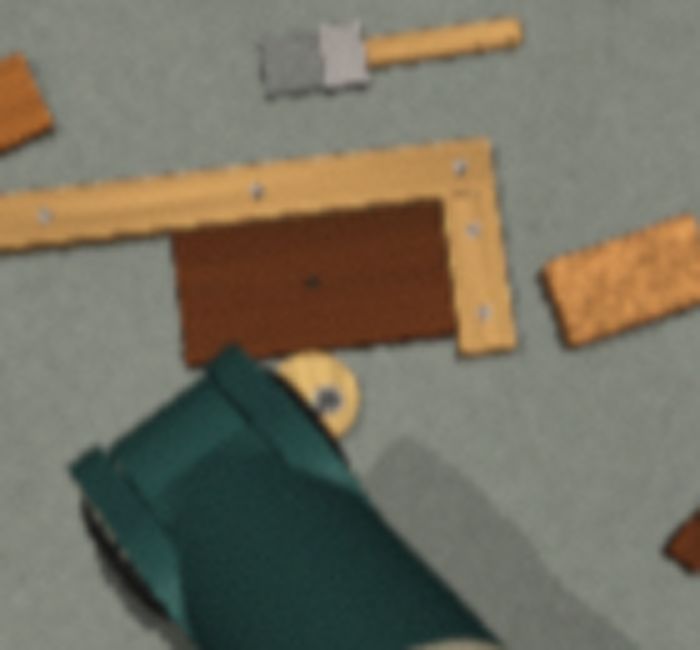

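Call:
carry_out --increments "3.5 3.7 0 0 0 0 0;3.4 3.8 0 0 0 0 0;1.7 2.1 0 0 0 0 0;1.6 2.2 0 0 0 0 0;0 0 0 0 0 0 0"

```text
t: 19.0
eef_pos: [0.4942, 0.0203, 0.0093]
tcp_rot: [0.655, 0.756, 0.0, -0.0]
wrist_force: [-0.3, -1.8, -1.1]
finger_gap: -0.0001
```

Call:
carry_out --increments "1 1.5 0 0 0 0 0;0 0 0 0 0 0 0"

```text
t: 19.2
eef_pos: [0.4954, 0.0213, 0.0093]
tcp_rot: [0.655, 0.755, -0.0, -0.0]
wrist_force: [-0.1, -2.7, 0.2]
finger_gap: -0.0001
```

Call:
carry_out --increments "1 1.5 0 0 0 0 0;0 0 0 0 0 0 0"

```text
t: 19.4
eef_pos: [0.4968, 0.0226, 0.0093]
tcp_rot: [0.655, 0.755, 0.0, -0.0]
wrist_force: [-0.4, -1.4, -0.8]
finger_gap: 0.0002
```

Call:
carry_out --increments "1 1.7 0 0 0 0 0;1 1.7 0 0 0 0 0;0 0 0 0 0 0 0"

```text
t: 19.7
eef_pos: [0.4995, 0.0247, 0.0091]
tcp_rot: [0.655, 0.755, -0.001, -0.0]
wrist_force: [-3.4, -5.1, -0.6]
finger_gap: -0.0001
```

Call:
carry_out --increments "0.9 1.7 0 0 0 0 0;0.9 1.7 0 0 0 0 0;0 0 0 0 0 0 0"

```text
t: 20.0
eef_pos: [0.5018, 0.0263, 0.0089]
tcp_rot: [0.655, 0.755, -0.002, -0.0]
wrist_force: [-8.0, -8.8, 4.1]
finger_gap: -0.0002
```

```bash
python3 -c "
from h import *
st()
g=cams.grab_frame('side');crop(g,250,150,160,110,5,'pics/c21.png')
"
```

```text
t 20.0 jig xy [-177.9  176.6] z 8.9 xtool-jig deg 89.99 zt [-0.003 -0.002 -1.   ] F jig [-9.2 -7.5  4.1] gap -0.0
```

View pics/c21.png

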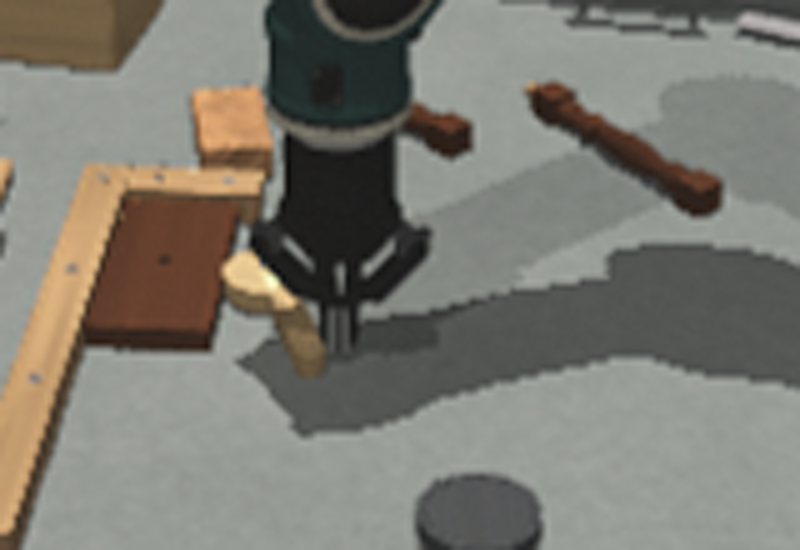

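The cam's nose now bears on the near edge at crop (230,270) with about 12 N on the finger. One small extra push, then a reading with the tool held still.

Call:
carry_out --increments "0.4 1 0 0 0 0 0;0 0 0 0 0 0 0;0 0 0 0 0 0 0"

```text
t: 20.35
eef_pos: [0.5023, 0.0265, 0.0088]
tcp_rot: [0.655, 0.755, -0.002, -0.001]
wrist_force: [-10.7, -9.5, 5.3]
finger_gap: 0.0
```

```bash
python3 -c "
from h import *
st()"
```

```text
t 20.35 jig xy [-177.4  176.8] z 8.8 xtool-jig deg 89.99 zt [-0.003 -0.002 -1.   ] F jig [-12.   -7.9   5.3] gap 0.0
```

Call:
carry_out --increments "-0.5 -2 0 0 0 0 0;-2 -8 0 0 0 0 0;0 -25 0 0 0 0 0;0 0 -40 0 0 0 0;0 0 -45 0 0 0 0;0 0 -45 0 0 0 0;40 -20 0 0 0 0 0;40 -20 0 0 0 0 0;40 -20 0 0 0 0 0;0 0 0 0 0 0 0"

```text
t: 21.35
eef_pos: [0.3904, 0.1345, 0.1397]
tcp_rot: [0.653, 0.758, 0.0, 0.0]
wrist_force: [0.9, -1.3, -0.4]
finger_gap: 0.0001
```

```bash
python3 -c "
from h import *
st()
g=cams.grab_frame('side');crop(g,230,160,160,120,5,'pics/c22.png')
f=cams.grab_frame('top');crop(f,265,110,140,120,5,'pics/c23.png');cv2.imwrite('pics/top_end.png',f['color'][...,::-1])
for b in board(f):print(b[0],tojig(b[1]),[tojig(q) for q in b[3]])
for r in finder.spot_point('lever_end',f): p=tojig(ray(f,r['at'],.012)*1000);d=p-[-124,90];print(r['p'],p,np.hypot(*d),np.degrees(np.arctan2(d[1],d[0]))%360)
"
```

```text
t 21.35 jig xy [-272.9  299.4] z 139.7 xtool-jig deg 90.41 zt [ 0.001  0.    -1.   ] F jig [ 0.7 -1.4 -0.4] gap 0.0
1475 [-43.797  89.506] [array([-89.8127, 180.859 ]), array([-89.2082,  -0.8388]), array([ 1.8388, -0.5647]), array([  1.2342, 181.1331])]
0.74 [-160.516   200.5828] 116.45586183375421 108.27393464349915
```

View pics/c22.png

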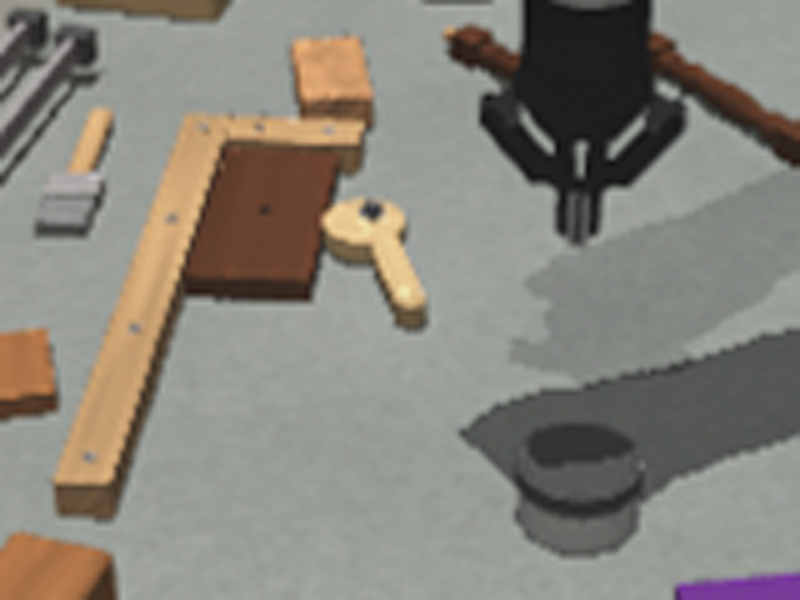

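View pics/c23.png

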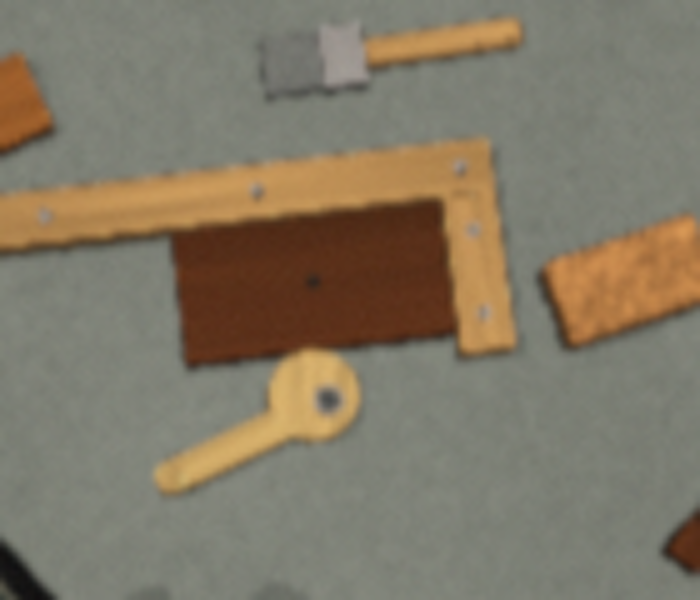

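View pics/top_end.png

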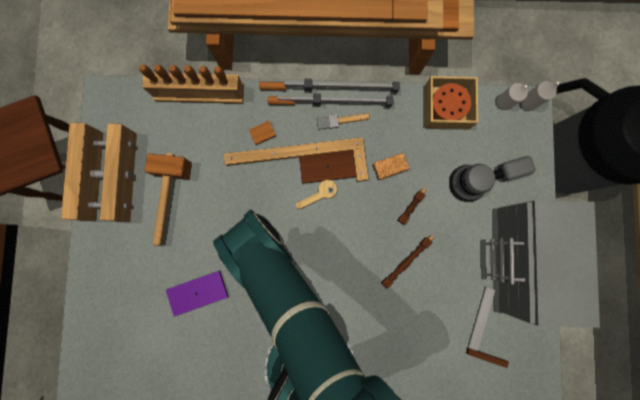

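```bash
python3 -c "
from h import *
f=cams.grab_frame('top');c=f['color'].astype(int)
m=((c[...,0]-c[...,2]>40)&(c[...,0]>130)).astype('uint8');n,l,s,ce=cv2.connectedComponentsWithStats(m)
i=l[203,303];ys,xs=np.where(l==i);print(s[i])
P=np.array([tojig(ray(f,(u,v),.021)*1000) for u,v in zip(xs,ys)]);d=P-[-124,90];r=np.hypot(*d.T);k=(r>55)&(r<115)
L=cv2.fitLine(d[k].astype('float32'),cv2.DIST_L2,0,.01,.01).ravel();print(L,r.max(),np.degrees(np.arctan2(L[1],L[0]))%180, np.degrees(np.arctan2(*d[k].mean(0)[::-1])))
"
```

```text
[296 180  41  29 459]
[  0.3296  -0.9441 -27.1464  79.6868] 122.33085175233825 109.244934 108.8121347878855
```

The top view shows the lever at about 109° (cam ≈1.80) and the board still in the corner. The bystanders and the purple board look unmoved. I'll check the lever hasn't sprung back by pressing it again.

Call:
carry_out --increments "-40 20 0 0 0 0 0;-40 20 0 0 0 0 0;-40 20 0 0 0 0 0;0 0 45 0 0 0 0;0 0 45 0 0 0 0;0 0 40 0 0 0 0;0 20 0 0 0 0 0;1 6 0 0 0 0 0;0 0 0 0 0 0 0"

```text
t: 22.45
eef_pos: [0.496, 0.025, 0.0095]
tcp_rot: [0.655, 0.755, 0.001, 0.0]
wrist_force: [-1.3, 0.5, 1.1]
finger_gap: -0.0001
```

```bash
python3 -c "
from h import *
st()"
```

```text
t 22.45 jig xy [-183.8  176.2] z 9.5 xtool-jig deg 89.99 zt [ 0.001  0.001 -1.   ] F jig [-1.2  0.7  1.1] gap -0.0
```

Call:
carry_out --increments "0 2 0 0 0 0 0;0 2 0 0 0 0 0;0 1 0 0 0 0 0;0 0 0 0 0 0 0"

```text
t: 22.85
eef_pos: [0.5002, 0.0256, 0.0096]
tcp_rot: [0.655, 0.755, 0.0, 0.0]
wrist_force: [-0.2, -0.0, -0.3]
finger_gap: 0.0002
```

Call:
carry_out --increments "0 1 0 0 0 0 0;0 0 0 0 0 0 0"

```text
t: 23.05
eef_pos: [0.5008, 0.0258, 0.0093]
tcp_rot: [0.655, 0.755, -0.0, -0.0]
wrist_force: [-1.8, -0.3, 2.8]
finger_gap: -0.0001
```

Call:
carry_out --increments "0.3 1 0 0 0 0 0;0 0 0 0 0 0 0"

```text
t: 23.25
eef_pos: [0.5013, 0.0261, 0.0091]
tcp_rot: [0.655, 0.755, -0.001, -0.0]
wrist_force: [-4.9, -1.8, 3.9]
finger_gap: 0.0002
```

```bash
python3 -c "
from h import *
st()"
```

```text
t 23.25 jig xy [-178.4  176.5] z 9.1 xtool-jig deg 90.03 zt [-0.001 -0.001 -1.   ] F jig [-5.1 -1.1  3.9] gap 0.0
```

Call:
carry_out --increments "0.3 1 0 0 0 0 0;0.3 1 0 0 0 0 0;0 0 0 0 0 0 0"

```text
t: 23.55
eef_pos: [0.5022, 0.0267, 0.0088]
tcp_rot: [0.655, 0.755, -0.002, -0.001]
wrist_force: [-12.2, -3.7, 8.1]
finger_gap: -0.0003
```

Call:
carry_out --increments "0.3 1 0 0 0 0 0;0 0 0 0 0 0 0"

```text
t: 23.75
eef_pos: [0.5026, 0.0269, 0.0087]
tcp_rot: [0.655, 0.755, -0.002, -0.001]
wrist_force: [-15.6, -4.4, 10.0]
finger_gap: -0.0
```

```bash
python3 -c "
from h import *
st()"
```

```text
t 23.75 jig xy [-177.   177.1] z 8.7 xtool-jig deg 90.03 zt [-0.004 -0.002 -1.   ] F jig [-16.1  -2.2  10. ] gap -0.0
```

16 N now barely moves it (position within 0.5 mm of the first tightening), so the cam is firm. I retreat and clear the hand.

Call:
carry_out --increments "-0.5 -3 0 0 0 0 0;-2 -8 0 0 0 0 0;0 -25 0 0 0 0 0;0 0 -40 0 0 0 0;0 0 -45 0 0 0 0;0 0 -45 0 0 0 0;40 -20 0 0 0 0 0;40 -20 0 0 0 0 0;40 -20 0 0 0 0 0;0 0 0 0 0 0 0;0 0 0 0 0 0 0"

```text
t: 24.85
eef_pos: [0.3929, 0.1307, 0.1394]
tcp_rot: [0.654, 0.756, 0.0, 0.0]
wrist_force: [0.3, -0.2, 0.3]
finger_gap: 0.0001
```

```bash
python3 -c "
from h import *
st()
f=cams.grab_frame('top');crop(f,265,110,140,120,5,'pics/c24.png')
g=cams.grab_frame('side');crop(g,230,160,160,120,5,'pics/c25.png')
for b in board(f):print(b[0],tojig(b[1]),[tojig(q) for q in b[3]])
"
```

```text
t 24.85 jig xy [-271.   295.4] z 139.4 xtool-jig deg 90.14 zt [ 0.001 -0.001 -1.   ] F jig [ 0.2 -0.3  0.3] gap 0.0
1476 [-43.8231  89.7675] [array([-90.633 , 180.7738]), array([-90.0143,  -0.8251]), array([ 1.8388, -0.5647]), array([  1.2342, 181.1331])]
```

View pics/c24.png

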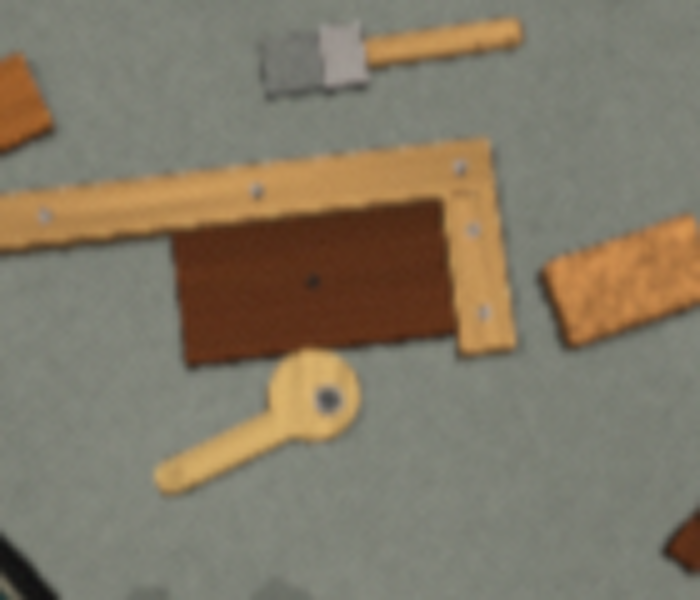

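View pics/c25.png

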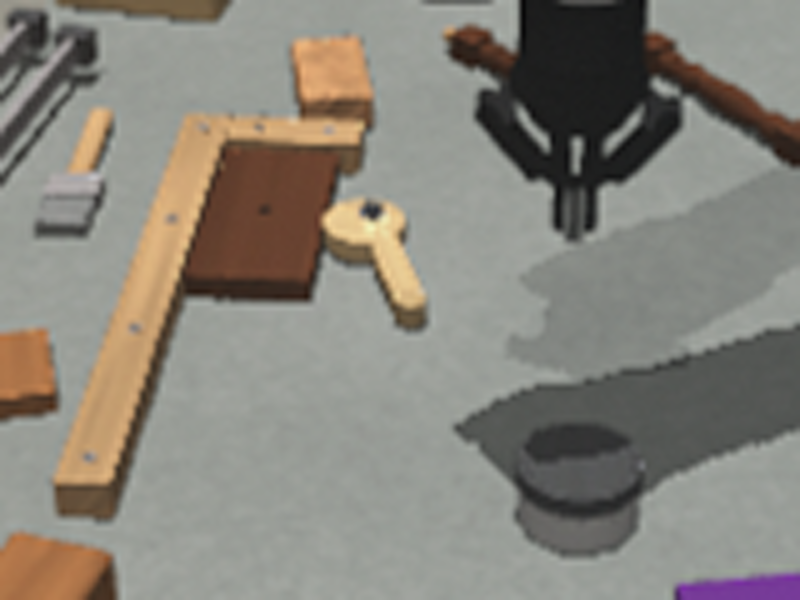

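The cam at top crop (310,350) touches the board's near edge, the board sits in the corner, and the hand is clear. I hand in the job.

```bash
python3 -c "
from plant import job
print(job.close_job())"
```

```text
the job is handed in; nothing more can be done
None
```

The brown drawer front is clamped in the jig, and the job was handed in at about 25 s of the 69 s allowed. No verdict came back. I gripped and lifted nothing.

- **To the fence:** I pushed the board flat with the open fingers until the wrist force showed fence contact at about 10 N.
- **To the end stop:** I slid it along the fence until its short end met the stop, with 9 N and no further travel.
- **Clamping:** I swept the lever round with the shut fingers until the cam bore firmly on the near edge. The wrist force read about 15 N.

**Last checks**
- **Board:** the top view puts its centre at jig (-44, 90) mm. The nominal position is (-45, 90), which is within the calibration error.
- **Lever:** pressing it again with about 16 N moved it less than 0.5 mm, so it had not sprung back.
- **Bystanders:** those in view, and the purple board, looked unmoved in the pictures. The hand was clear, with no force on the wrist.
- **Disagreement:** the lever angle came out at about 1.80 rad from the picture and about 1.85 rad from the finger contact. Both are past the 1.75 rad at which the cam first bears.

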